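# Uncover the dish, hang its lid, and offer the dish a quarter turn round

### The arm

A 6-joint arm with a two-finger parallel gripper is mounted at the origin on a cart in front of the work surface, level with it; the furniture and walls round the work are solid. World frame = base frame: x ahead of the robot, y to its left, z up, the work surface at z = 0. Lengths are in m, angles in degrees, forces in N, time in s.
With the tool pointing down it reaches from about 0.25 to 0.725 m from the base axis. Payload 9.7 kg.
Tool frame: the origin (TCP) lies on the centre line of the jaws, within the pads' length; the fingertips stand 22 mm ahead of it and the grasp point (between the pads) lies 3 mm ahead of it; z points along the fingers, y is the direction in which the jaws open and shut (so a half turn about z gives the same grasp; the last joint's range is limited). The gripper opens to 85 mm and grips with 20 to 120 N. Pads are 22 mm wide; open, the fingers measure 114 mm over their backs; the gripper's body (76 mm by 85 mm) begins 54 mm behind the grasp point. The pads swing forward as they close: fully open they stand 13 mm farther back than shut.
Start: joints at [-63.827, 4.979, 10.078, 95.1, 0, 90], TCP at [0.243, -0.494, 0.253] pointing down, gripper open.
Joint ranges: [-179.16, 179.16], [-48.56, 103.87], [-65.8, 70.77], [-126.05, 130.52], [-82.76, 87.17], [-180, 180]. Speed limits (degrees/s): [127.2, 127.2, 147.25, 180, 180, 180].

### API

Orientations are given as [roll, pitch, yaw] about the fixed x, y, z axes, in that order (R = Rz(yaw) Ry(pitch) Rx(roll)).
In Python, from workcell import monitor, eyes, job gives the robot as it stands. The module is installed in compiled form; this text tells all that it offers.
- The arm moves only by the tool drive_tool, never from a script. Its argument "plan" is a list of rows, each a list of 3 entries, a list of its own where there are three numbers: the opening, from 0 (shut) to 1 (fully open), then the shift along the world's x, y, z in m, then the turn about the world's z in degrees. In form: [[gripper, [x, y, z], yaw], ...]. A call has 1 to 10 rows; each row shifts and turns the commanded pose from where the row before left it; what a row does not reach is not made up. A row lasts 1/8 s, in which the tool goes at most 62.5 mm and 10.7 degrees, less where a joint would pass 70% of its speed; a pose out of reach is approached as far as the arm can. A call is refused whole if a number of a shift passes 0.0625 or a number of a turn 10.7, either way. A call with a gripper value outside its range is refused whole. The fingers move at their own pace and stop on an object; "grip_force" is the grip in N (left out, the last holds). Time passes only in rows, so rows that do not move let the fingers close. It gives the time, the measured TCP pose, the force and the opening at its end, in the units of the state.
- monitor.get_obs(): the state, without advancing time (a new reading comes with each control period).
- eyes.camera(name): name is "scene" or "top" or "wrist"; returns (picture, depth): 384x512x3 uint8, red, green, blue; 384x512 float32, m along the optical axis (not along the pixel's ray), 0 where there is no reading.
- eyes.camera_params(name): a dict with "fx", "fy", "cx", "cy" (pixels), "extrinsics" (4x4, takes a point from world to camera coordinates); the wrist camera has in their place "mount" (4x4, takes a point from camera to tool coordinates, whose origin is the TCP and whose axes are the flange's). Camera axes: x right, y down, z forward; pixel columns grow to the right and rows downward; lengths in m; the calibration is good to about 2 mm. A picture is of the moment at which its call begins: read the wrist's pose just before it. camera_params takes no time and is no camera call.
- job.job_done(): hands the job in, once; it reports no verdict.
The state is a dict: "time": time; "q": joint angles; "qd": joint speeds; "joint_efforts": joint torques, N m; "ee_pos": TCP position; "tcp_rot": TCP orientation; "wrist_force": force on the tool from outside, world axes, zero at the start; "torque": the same for the moment, N m; "opening": finger opening in m.
Only numpy, scipy, OpenCV 4.12 (cv2) and the standard library are available. Lean on these libraries where they do the work, as an engineer would, in place of code of your own. Each camera call takes 0.05 s, during which the arm holds its last target.

### The job

Lift the wooden lid off the oblong dish and hang it by its ring on the peg of the hook stand, letting go of it there. Then grip the dish by its long sides, lift it straight up about 12 cm from the trivet and only then turn it in the air a quarter turn anticlockwise (seen from above), so that its blue end comes over the trivet's blue mark, keeping it level and the loose cork ball resting untouched in its middle the whole time. Finish still holding the dish there, level and still above the trivet, ready to be taken; do not put it down or let go, and leave the other kitchen things where they are.

Things in the scene. Friction and masses are not known exactly. Their poses are not given: they have to be found in the camera images.
- trivet: grey round trivet, 200 mm across, 6 mm thick, fixed on the dishwasher top. Origin: centre of its underside; z up. A round blue mark (22 mm) lies on its top 83 mm from the centre along its +y axis. The dish stands on it, roughly centred, with its blue end toward the trivet's +x axis
- dish: white oblong dished plate, loose, 140 (x) by 56 (y) by 34 mm high, 160 g; to be gripped across the 56 mm, on the plain vertical outer faces (3 to 34 mm high) of its long walls, which are 4 mm thick. A lug 20 mm long, 7 mm thick sticks out at each end, blue at +x, white at -x. Origin: centre of its underside; x along its length to the blue end, z up
- dish_middle (a point): lowest point of the dish's floor, in its middle, 8 mm above its underside. The floor rises from here at 0.14 along the length and 0.20 across the width, so a tilt over about 8 degrees or a jerk lets the ball roll off
- dish_blue_end (a point): the middle of the blue lug, 80 mm from the dish's middle along its +x, 26 mm above its underside
- ball_center (a point): centre of the loose cork ball, 24 mm in diameter, 12 g, that lies in the middle of the dish, hidden under the lid at the start
- lid: wooden lid, loose, 140 (x) by 56 (y) by 4 mm, 70 g, on the dish's walls (underside 34 mm above the dish's). Two ribs below, 5 mm deep, drop into the dish with 3 mm play: lift it straight up. On its middle stands an upright steel ring with a dark wooden grip block on top, 30 (x) by 10 (y) mm, 44 to 78 mm above the underside. Origin: centre of the plate's underside; x along its length, z up
- lid_eye (a point): centre of the lid's ring, 22.5 mm above the lid's underside; eye 31 mm in clear diameter, its axis along the lid's y, bar 7 mm thick
- lid_grip (a point): where to take the grip block, across its 10 mm, 66 mm above the lid's underside; keep the fingertips above 43 mm so that the eye stays free for the peg
- hook: steel hook stand, fixed: round foot 90 mm across, post 14 mm thick with an 18 mm ball on top, and one level peg 9 mm thick, its axis 150 mm above the surface, pointing along the stand's -x (roughly toward the robot) to a tip 95 mm from the post's axis; its last 7 mm bend up by 8 mm. Origin: centre of the foot's underside, z up
- hook_peg (a point): point on the peg's axis 52 mm out from the post, 150 mm above the surface: where the ring is to hang (the eye's centre then lies 11 mm below this point); the lid's length must lie across the peg so that it clears the post
- mug: black mug, 98x133x112 mm, loose bystander; origin: centre of underside
- squeezer: orange citrus squeezer, 66 mm across, 45 mm high, loose bystander; origin: centre of underside
- timer: round wind-up kitchen timer, 60 mm across, 41 mm high, loose bystander; origin: centre of underside
- ball: the cork ball itself; its axes turn as it rolls
Not all that is in view belongs to the job. There is more than one size of the lid; the one meant has the size given above.

How it is judged:
By the outcome, as a careful person would: the job done as asked, in the order asked, and still so for the second after the job is handed in, while the arm keeps its last pose, push and grip.
It also fails if it takes over 61 s, if anything falls off the work surface, if the arm or the gripper's body presses on something with over 40 N, if the wrist force passes 120 N, or if a joint passes its speed limit or range.

## Working session

There is one attempt and no reset: what is moved stays moved. The work goes in short steps, Python scripts to look and compute and a tool call to move; the robot and the scene stay as the last step left them, time stands still between calls to the robot, and variables do not carry over. Pictures are saved under pics/ and viewed, and the job is handed in when it is done.

Besides the shell and the picture viewer there is one more tool, called after "Emit:" as name(argument=value, ...), one argument or row to a line, values as JSON. drive_tool: Moves the arm, as the interface text tells. Its arguments: {"type":"object","properties":{"plan":{"type":"array","items":{"type":"array"}},"grip_force":{"type":"number"}},"required":["plan"]}

```bash
mkdir -p pics; python3 - <<'E'
from workcell import monitor, eyes, job
import cv2,numpy as np
o=monitor.get_obs(); print(o)
for n in ["scene","top","wrist"]:
    p,d=eyes.camera(n); cv2.imwrite(f"pics/{n}0.png",p[:,:,::-1]); np.save(f"pics/{n}0.npy",d); np.save(f"pics/{n}0rgb.npy",p)
    print(n,eyes.camera_params(n))
E
```

```text
{'time': 0.0, 'q': array([-6.38289992e+01,  5.01234104e+00,  1.00346302e+01,  9.50993604e+01,
       -6.36695033e-04,  8.99975198e+01]), 'qd': array([-0.07253932, -0.10067524, -0.00216606,  0.00761139, -0.05133851,
       -0.00337568]), 'joint_efforts': array([ 1.61898765e-04, -5.20390749e+01,  4.64801109e+01,  1.63726998e-02,
        3.73672208e-05,  3.55830139e-05]), 'ee_pos': array([ 0.24248946, -0.49344056,  0.25257272]), 'tcp_rot': array([-1.79922929e+02,  6.33358221e-04,  2.61734819e+01]), 'wrist_force': array([-0.01350333,  0.52206957,  0.2703649 ]), 'torque': array([ 0.00386041,  0.00359035, -0.0116754 ]), 'opening': 0.0849690090252163}
scene {'fx': 418.7499333364722, 'fy': 418.7499333364722, 'cx': 254.2081933985877, 'cy': 196.74515315775787, 'extrinsics': array([[-0.87307464, -0.48731106,  0.01638881,  0.48418217],
       [-0.24866137,  0.41608995, -0.87466375,  0.24378157],
       [ 0.4194141 , -0.76772201, -0.48445302,  0.67552559],
       [ 0.        ,  0.        ,  0.        ,  1.        ]])}
top {'fx': 379.82695742545104, 'fy': 379.82695742545104, 'cx': 259.13473570104236, 'cy': 191.4640503458024, 'extrinsics': array([[ 2.14593058e-02, -9.99756717e-01,  5.09960182e-03,
         3.60940350e-04],
       [-9.80417394e-01, -2.20423971e-02, -1.95693294e-01,
         5.84311318e-01],
       [ 1.95758093e-01, -8.00296082e-04, -9.80651890e-01,
         8.67319033e-01],
       [ 0.00000000e+00,  0.00000000e+00,  0.00000000e+00,
         1.00000000e+00]])}
wrist {'fx': 320.30338375826597, 'fy': 320.30338375826597, 'cx': 257.6949207271535, 'cy': 187.50249014195586, 'mount': array([[-3.80402452e-04, -9.53223472e-01, -3.02266220e-01,
         7.81589205e-02],
       [ 9.99999911e-01, -4.17877648e-04,  5.93131595e-05,
         5.55456688e-04],
       [-1.82848993e-04, -3.02266170e-01,  9.53223546e-01,
        -1.21383010e-01],
       [ 0.00000000e+00,  0.00000000e+00,  0.00000000e+00,
         1.00000000e+00]])}
```

View pics/scene0.png

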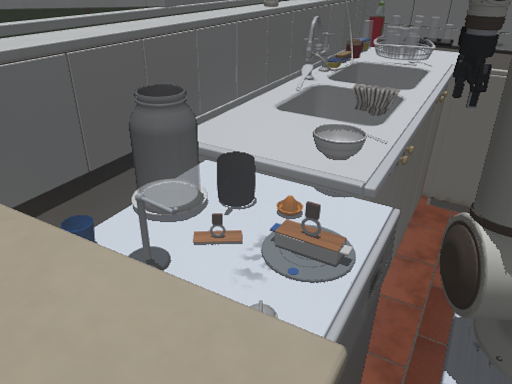

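View pics/top0.png

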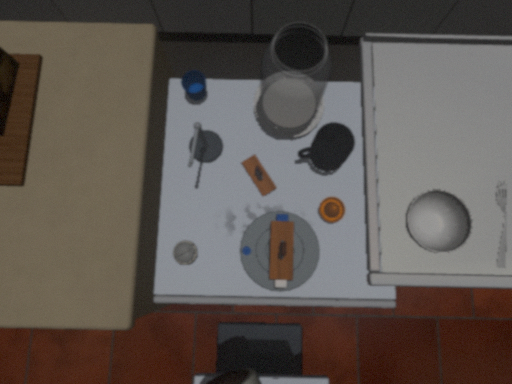

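View pics/wrist0.png

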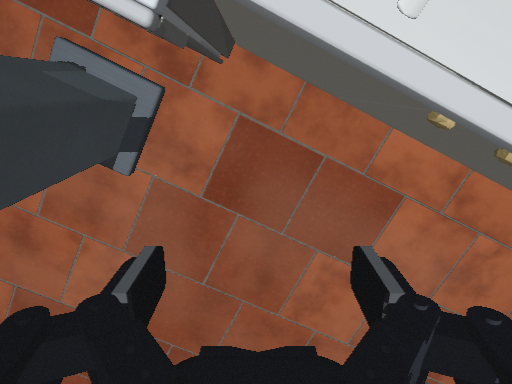

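The scene shows the dish with its lid on the grey trivet at scene (311,240) / top (282,250). A look-alike lid lies on the table at scene (218,237) / top (259,175). The hook stand is at scene (145,225) / top (206,147), the mug at top (331,148), the squeezer at (332,209) and the timer at (186,252).

Lid candidates are top (282,250), on the dish, and top (259,175), loose on the table. I'll measure both and check a close crop.

```bash
cat > h.py <<'E'
import numpy as np,cv2
from workcell import eyes
def xyz(n,d):
    P=eyes.camera_params(n);v,u=np.mgrid[0:384,0:512]
    c=np.stack([(u-P['cx'])/P['fx']*d,(v-P['cy'])/P['fy']*d,d],-1)
    E=P['extrinsics'];return (c-E[:3,3])@E[:3,:3]
def ray(n,uv,z):
    P=eyes.camera_params(n);E=P['extrinsics'];o=-E[:3,:3].T@E[:3,3]
    r=np.array([(uv[0]-P['cx'])/P['fx'],(uv[1]-P['cy'])/P['fy'],1])@E[:3,:3]
    return o+r*(z-o[2])/r[2]
E
python3 - <<'E'
from h import *
for n in ["scene","top"]:
    p=np.load(f"pics/{n}0rgb.npy");d=np.load(f"pics/{n}0.npy");X=xyz(n,d)
    hsv=cv2.cvtColor(p,cv2.COLOR_RGB2HSV)
    inb=(X[...,0]>.2)&(X[...,0]<.8)&(abs(X[...,1])<.4)&(d>0)&(X[...,2]>-.02)&(X[...,2]<.2)
    def comps(nm,m,mn):
        k,l,s,c=cv2.connectedComponentsWithStats((m&inb).astype(np.uint8))
        for i in range(1,k):
            if s[i,4]<mn: continue
            q=X[l==i]; print(n,nm,s[i,4],c[i].round(1),'med',np.median(q,0).round(4),'min',q.min(0).round(3),'max',q.max(0).round(3))
            if nm in('wood',):
                top=q[abs(q[:,2]-np.median(q[:,2]))<.006][:,:2].astype(np.float32); r=cv2.minAreaRect(top*1000); print('   rect',r)
    comps('blue',(hsv[...,0]>105)&(hsv[...,0]<130)&(hsv[...,1]>150),8)
    comps('wood',(hsv[...,0]>4)&(hsv[...,0]<18)&(hsv[...,1]>110)&(hsv[...,2]>60),30)
    big=cv2.resize(p[130:300,180:380] if n=="scene" else p[120:300,160:360],None,fx=4,fy=4,interpolation=cv2.INTER_CUBIC)[:600]
    cv2.imwrite(f"pics/{n}_crop.png",big[:,:,::-1])
    b=p[180:280,100:200] if n=="scene" else p[110:210,150:250]
    cv2.imwrite(f"pics/{n}_hook.png",cv2.resize(b,None,fx=6,fy=6,interpolation=cv2.INTER_CUBIC)[:,:,::-1])
    t=X[240 if n=='scene' else 290, :]; 
    m=inb&(X[...,2]>.1)&(X[...,0]>.45)&(X[...,1]>.08); 
    print(n,'table z',np.median(X[...,2][inb&(abs(X[...,2])<.01)]))
E
```

```text
scene wood 304 [289.2 205.6] med [ 0.5461 -0.1615  0.0168] min [ 0.519 -0.205  0.006] max [ 0.581 -0.139  0.045]
   rect ((549.6212768554688, -168.2933349609375), (61.67629623413086, 60.31452941894531), 29.125621795654297)
scene wood 624 [313.3 236.8] med [ 0.4255 -0.0321  0.0435] min [ 0.377 -0.067  0.041] max [ 0.513 -0.013  0.046]
   rect ((444.95721435546875, -40.96034240722656), (53.94822692871094, 136.63035583496094), 88.6483154296875)
scene wood 37 [310.6 229. ] med [ 0.4509 -0.0606  0.0436] min [ 0.44  -0.067  0.042] max [ 0.467 -0.05   0.045]
   rect ((453.22589111328125, -58.32887649536133), (25.85148811340332, 17.11407470703125), 3.0454695224761963)
scene wood 33 [196.9 237.7] med [0.6724 0.045  0.0065] min [0.66  0.031 0.005] max [0.689 0.06  0.009]
   rect ((677.5426025390625, 44.178409576416016), (21.90765953063965, 31.854660034179688), 63.83514404296875)
scene table z -0.000702928169101676
top blue 22 [281.9 217.1] med [ 0.526  -0.0445  0.0346] min [ 0.521 -0.052  0.032] max [ 0.531 -0.035  0.038]
top blue 13 [246.4 250.2] med [0.4447 0.0427 0.0061] min [0.44  0.038 0.001] max [0.447 0.048 0.009]
top wood 407 [258.5 175.4] med [0.6332 0.0141 0.0052] min [ 0.59  -0.022 -0.002] max [0.686 0.057 0.062]
   rect ((638.3868408203125, 16.166839599609375), (100.66661071777344, 36.75550079345703), 34.39401626586914)
top wood 461 [331.4 209.3] med [ 0.5496 -0.1688  0.0123] min [ 0.521 -0.201 -0.002] max [ 0.581 -0.141  0.045]
   rect ((550.8803100585938, -171.03607177734375), (59.6564826965332, 59.82659912109375), 0.8515453338623047)
top wood 1117 [281.  250.4] med [ 0.4431 -0.0419  0.0426] min [ 0.379 -0.069  0.037] max [ 0.513 -0.016  0.118]
   rect ((445.88555908203125, -42.60295486450195), (52.822296142578125, 134.25558471679688), 89.977783203125)
top table z -0.0017009529782735144
```

```bash
ls pics
```

```text
scene0.npy
scene0.png
scene0rgb.npy
scene_crop.png
scene_hook.png
top0.npy
top0.png
top0rgb.npy
top_crop.png
top_hook.png
wrist0.npy
wrist0.png
wrist0rgb.npy
```

View pics/scene_crop.png

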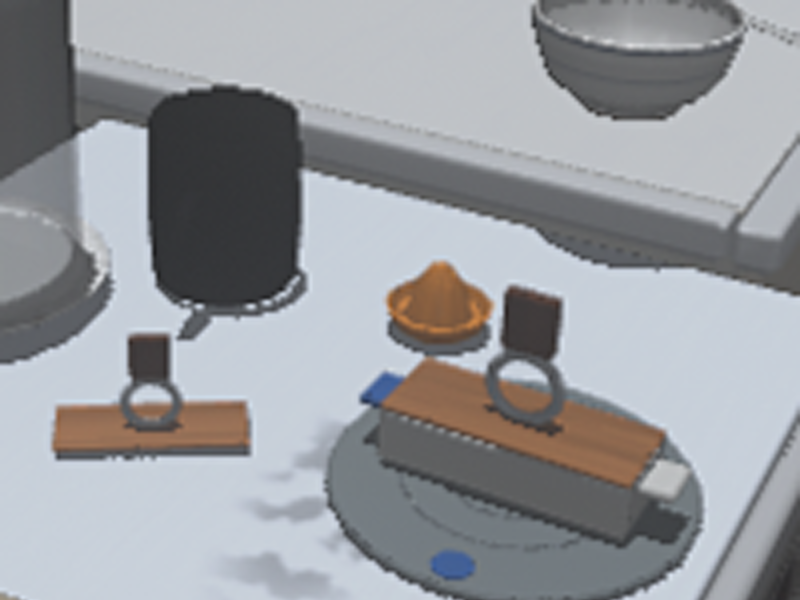

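View pics/top_hook.png

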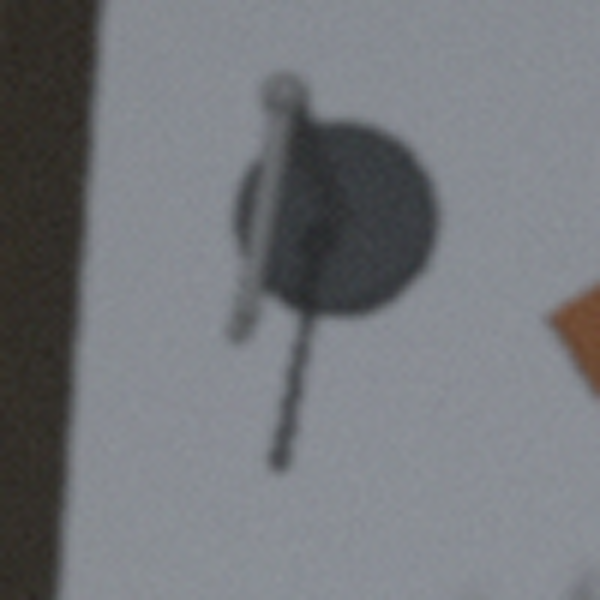

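View pics/scene_hook.png

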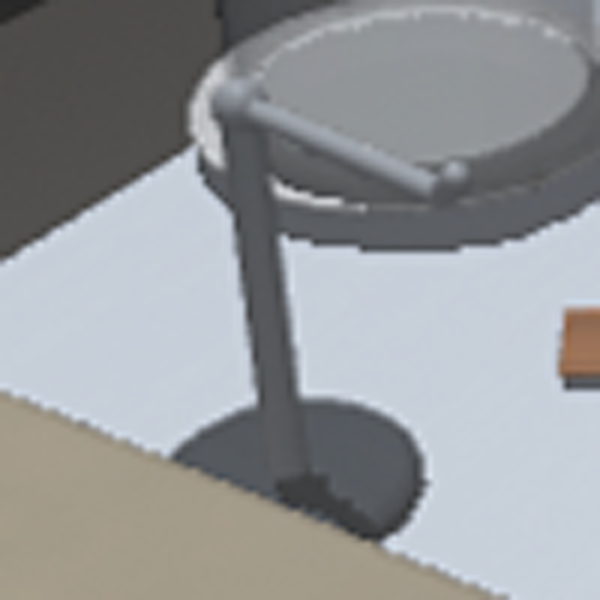

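View pics/top_crop.png

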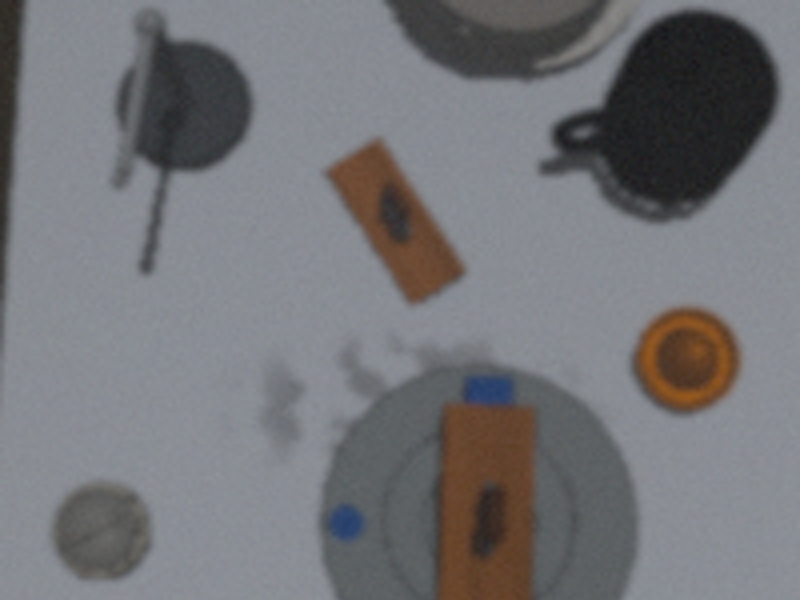

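The crops settle it. The lid on the dish measures 137x54 mm (scene rect), which matches 140x56. The loose one is about 101x37 mm, so it's the decoy. The peg runs from the ball at top (197.5,125.3) to the tip at about (190,165).

```bash
python3 - <<'E'
from h import *
S=lambda c:(100+c[0]/6,180+c[1]/6)
T=lambda c:(150+c[0]/6,110+c[1]/6)
P=lambda v:v.round(4)
print('foot top',P(ray('top',T((338,218)),.004)),'scene',)
print('ball',P(ray('top',T((285,92)),.155)),P(ray('scene',S((238,100)),.155)))
print('tip',P(ray('top',T((240,332)),.156)),P(ray('scene',S((455,176)),.158)))
# triangulate
def orr(n,uv):
    a=ray(n,uv,0.);b=ray(n,uv,.3);return a,(b-a)/np.linalg.norm(b-a)
def tri(u,v):
    a,r=orr('top',u);b,s=orr('scene',v)
    t=np.linalg.lstsq(np.stack([r,-s],1),b-a,rcond=None)[0]
    p,q=a+r*t[0],b+s*t[1];return P((p+q)/2),np.linalg.norm(p-q).round(4)
print('tri ball',tri(T((285,92)),S((238,100))));print('tri tip',tri(T((240,332)),S((455,176))))
# depth points of peg
for n in ['top','scene']:
    d=np.load(f"pics/{n}0.npy");X=xyz(n,d)
    m=(X[...,2]>.135)&(X[...,2]<.18)&(X[...,0]>.45)&(X[...,0]<.8)&(X[...,1]>.05)&(X[...,1]<.25)
    q=X[m];
    if len(q)>5:
        f=cv2.fitLine(q[:,:2].astype(np.float32),cv2.DIST_HUBER,0,.01,.01).ravel()
        print(n,m.sum(),q.min(0).round(3),q.max(0).round(3),'line',f, 'ang',np.degrees(np.arctan2(f[1],f[0])),np.median(q,0))
        for xa in np.arange(.5,.8,.01):
            k=(q[:,0]>=xa)&(q[:,0]<xa+.01)
            if k.sum(): print('  ',xa.round(2),k.sum(),np.median(q[k],0).round(4),q[k][:,2].max().round(4))
    # grip block
    m=(X[...,2]>.09)&(X[...,2]<.13)&(X[...,0]>.38)&(X[...,0]<.5)&(X[...,1]>-.1)&(X[...,1]<.02)
    q=X[m];print(n,'block',m.sum(),np.median(q,0),q.min(0),q.max(0))
    p=np.load(f"pics/{n}0rgb.npy");hsv=cv2.cvtColor(p,cv2.COLOR_RGB2HSV)
    m=(X[...,2]>.025)&(X[...,2]<.05)&(X[...,0]>.33)&(X[...,0]<.56)&(X[...,1]>-.1)&(X[...,1]<.02)
    r=cv2.minAreaRect((X[m][:,:2]*1000).astype(np.float32));print(n,'dish+lugs',m.sum(),r,X[m].min(0),X[m].max(0))
    m=(hsv[...,0]>100)&(hsv[...,0]<130)&(hsv[...,1]>100)&(X[...,0]>.3)&(X[...,0]<.6)&(abs(X[...,1])<.2)
    k,l,s,c=cv2.connectedComponentsWithStats(m.astype(np.uint8))
    for i in range(1,k):
        if s[i,4]>8: print(n,'blue',s[i,4],c[i],X[l==i].mean(0).round(4))
    # trivet: z between 3 and 9mm 
    m=(X[...,2]>.002)&(X[...,2]<.010)&(X[...,0]>.3)&(X[...,0]<.6)&(abs(X[...,1]+.04)<.12)&(hsv[...,2]<150)
    r=cv2.minEnclosingCircle((X[m][:,:2]*1000).astype(np.float32));print('trivet',r)
E
```

```text
foot top [0.7132 0.1551 0.004 ] scene
ball [0.7134 0.1552 0.155 ] [0.7085 0.163  0.155 ]
tip [0.6197 0.1666 0.156 ] [0.6194 0.1691 0.158 ]
tri ball (array([0.7155, 0.1562, 0.1497]), np.float64(0.0002))
tri tip (array([0.6203, 0.1669, 0.1564]), np.float64(0.0016))
top 210 [0.617 0.148 0.136] [0.723 0.171 0.162] line [ 0.99231017 -0.12377624  0.6796085   0.15925965] ang -7.1100903 [0.67732397 0.16060555 0.15233419]
   0.61 6 [0.6182 0.1668 0.1593] 0.162
   0.62 14 [0.6242 0.1656 0.1574] 0.1602
   0.63 19 [0.6348 0.1656 0.152 ] 0.1542
   0.64 19 [0.6451 0.164  0.151 ] 0.1549
   0.65 17 [0.6561 0.1626 0.1516] 0.1551
   0.66 19 [0.6653 0.161  0.1527] 0.1546
   0.67 16 [0.6745 0.1612 0.1517] 0.1551
   0.68 19 [0.6846 0.1594 0.1513] 0.155
   0.69 16 [0.6951 0.158  0.1517] 0.1549
   0.7 26 [0.7077 0.1562 0.1525] 0.16
   0.71 35 [0.7137 0.1538 0.1547] 0.1584
   0.72 4 [0.7215 0.1556 0.1542] 0.1568
top block 71 [ 0.44608471 -0.04238566  0.11528762] [ 0.43105819 -0.04927512  0.09182318] [ 0.45944252 -0.03903782  0.11923821]
top dish+lugs 1465 ((445.8793029785156, -43.90179443359375), (175.77444
[... 789 characters left out ...]
 0.1546
   0.69 20 [0.6953 0.162  0.152 ] 0.1544
   0.7 45 [0.7079 0.1608 0.1509] 0.1578
   0.71 56 [0.7138 0.1625 0.1515] 0.1587
   0.72 1 [0.7216 0.1624 0.1481] 0.1481
scene block 198 [ 0.44400553 -0.03929025  0.10645823] [ 0.43025577 -0.04799403  0.0901716 ] [ 0.45927272 -0.03600574  0.11970363]
scene dish+lugs 1610 ((444.9943542480469, -42.41754913330078), (59.88725662231445, 176.94662475585938), 88.82508087158203) [ 0.35635034 -0.07371955  0.02501791] [ 0.53370721 -0.01154059  0.04943077]
scene blue 38 [274.73684211 226.86842105] [ 0.5266 -0.0404  0.0349]
scene blue 61 [292.70491803 270.91803279] [0.4437 0.0431 0.0059]
trivet ((479.4205322265625, -54.85752868652344), 136.68942260742188)
```

Measured so far: dish and lid centre about (0.4455, -0.043), axis about along x; block top z 0.118 (expected 0.118 ✓). Post at about (0.714, 0.155), peg pointing about 173°, and hook_peg at about (0.663, 0.1615, 0.15). I'll go above the dish and look again with the wrist camera.

Emit:
drive_tool(
  plan=[
    [1,[0.02,0.045,0],-2.6],
    [1,[0.02,0.045,0],-2.6],
    [1,[0.02,0.045,0],-2.6],
    [1,[0.02,0.045,0],-2.6],
    [1,[0.02,0.045,0],-2.6],
    [1,[0.02,0.045,0],-2.6],
    [1,[0.02,0.045,0],-2.6],
    [1,[0.02,0.045,0],-2.6],
    [1,[0.02,0.045,0],-2.7],
    [1,[0.02,0.045,0],-2.7],
  ],
)

```text
time: 1.4
ee_pos: [0.4429, -0.042, 0.2532]
tcp_rot: [180.0, -0.0, -0.1]
wrist_force: [0.2, -0.4, 0.4]
opening: 0.0854
```

```bash
python3 - <<'E'
from h import *
from workcell import monitor
o=monitor.get_obs(); print(o['time'],o['ee_pos'],o['tcp_rot'],o['q'].round(1),o['opening'])
np.save('pics/w1pose.npy',np.r_[o['ee_pos'],o['tcp_rot']])
p,d=eyes.camera('wrist');cv2.imwrite('pics/w1.png',p[:,:,::-1]);np.save('pics/w1d.npy',d);np.save('pics/w1rgb.npy',p)
E
```

```text
1.4 [ 0.442939   -0.0420056   0.25324635] [ 1.79997179e+02 -1.08241244e-02 -1.13966142e-01] [ -5.4  -9.3  -3.8  95.5  -0.  174.7] 0.08538295704456875
```

View pics/w1.png

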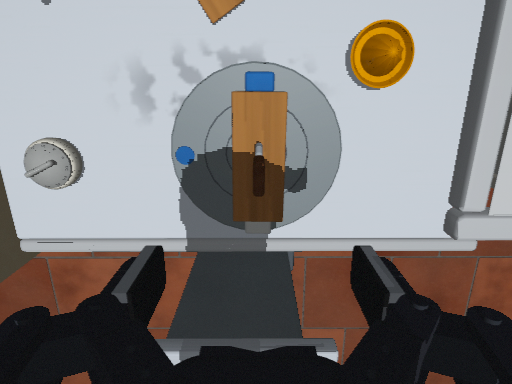

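The wrist view shows the lid at (259,155) with the dark grip block at (259,172), the blue lug at (259,81) and the trivet's mark at (185,155). q6 is 174.7, so turning anticlockwise moves it away from its limit.

```bash
cat >> h.py <<'E'
from scipy.spatial.transform import Rotation as Ro
def wT(pose):
    T=np.eye(4);T[:3,:3]=Ro.from_euler('xyz',pose[3:],degrees=True).as_matrix();T[:3,3]=pose[:3]
    return T@eyes.camera_params('wrist')['mount']
def wxyz(d,pose):
    P=eyes.camera_params('wrist');v,u=np.mgrid[0:384,0:512]
    c=np.stack([(u-P['cx'])/P['fx']*d,(v-P['cy'])/P['fy']*d,d],-1);T=wT(pose)
    return c@T[:3,:3].T+T[:3,3]
def rect(q):
    (c,(w,h),a)=cv2.minAreaRect((q[:,:2]*1000).astype(np.float32))
    if w<h: w,h,a=h,w,a+90
    a=(a+90)%180-90
    return np.round(c,1),round(w,1),round(h,1),round(a,2)
E
python3 - <<'E'
from h import *
pose=np.load('pics/w1pose.npy');d=np.load('pics/w1d.npy');p=np.load('pics/w1rgb.npy');X=wxyz(d,pose)
hsv=cv2.cvtColor(p,cv2.COLOR_RGB2HSV)
print('table',np.median(X[100:140,100:130,2]),'trivet z',np.median(X[150:170,205:220,2]))
reg=(X[...,0]>.33)&(X[...,0]<.56)&(abs(X[...,1]+.04)<.08)
m=reg&(X[...,2]>.105)&(X[...,2]<.13);q=X[m];print('block top',m.sum(),q.mean(0),rect(q))
m=reg&(X[...,2]>.04)&(X[...,2]<.05);print('lid',m.sum(),np.median(X[m],0),rect(X[m]))
m=reg&(X[...,2]>.025)&(X[...,2]<.05);print('dish+lugs',rect(X[m]))
m=(hsv[...,0]>100)&(hsv[...,0]<125)&(hsv[...,1]>130)&(X[...,0]>.3)&(X[...,0]<.6)&(abs(X[...,1])<.2)
k,l,s,c=cv2.connectedComponentsWithStats(m.astype(np.uint8))
for i in range(1,k):
    if s[i,4]>20: print('blue',s[i,4],c[i],X[l==i].mean(0).round(4))
m=(X[...,2]>.002)&(X[...,2]<.012)&(X[...,0]>.3)&(X[...,0]<.6)&(abs(X[...,1]+.04)<.13)
l,s=cv2.connectedComponentsWithStats(m.astype(np.uint8))[1:3]
i=1+np.argmax(s[1:,4]);q=X[l==i];print('trivet',s[i],cv2.minEnclosingCircle((q[:,:2]*1000).astype(np.float32)),cv2.fitEllipse(cv2.convexHull((q[:,:2]*1000).astype(np.float32))))
E
```

```text
table 0.0002882345184316293 trivet z 0.006820456988876122
block top 425 [ 0.44879324 -0.04274788  0.11764772] (array([446.8, -42.8]), 30.3, 9.3, -0.11)
lid 6345 [ 0.45778418 -0.04257683  0.04484027] (array([446.6, -42.6]), 140.1, 56.0, -0.89)
dish+lugs (array([446.9, -42.6]), 177.4, 56.0, -0.89)
blue 546 [259.08424908  80.98534799] [ 0.526  -0.0438  0.0373]
blue 270 [184.7037037  154.89259259] [0.4449 0.0428 0.0072]
trivet [  171    61   171   169 14900] ((446.9076843261719, -40.09861373901367), 101.5399169921875) ((447.09674072265625, -40.156890869140625), (199.739990234375, 200.4264678955078), 65.71941375732422)
```

All sizes match: lid 140.1x56.0, block 30x9.3, trivet about 200 mm across. Lid centre (0.4467, -0.0426), yaw -0.9. Trivet centre (0.447, -0.0401) with its mark at 91.45°. Next I descend onto the grip block, with the grasp at z 0.107.

Emit:
drive_tool(
  plan=[
    [0.5,[0.0038,-0.0007,-0.03],-0.8],
    [0.5,[0,0,-0.05],0],
    [0.5,[0,0,-0.04],0],
    [0.5,[0,0,-0.02],0],
    [0.5,[0,0,-0.003],0],
    [0.5,[0,0,0],0],
    [0,[0,0,0],0],
    [0,[0,0,0],0],
    [0,[0,0,0],0],
    [0,[0,0,0],0],
  ],
  grip_force=50,
)

```text
time: 2.7
ee_pos: [0.4467, -0.0443, 0.1108]
tcp_rot: [180.0, -0.0, -0.8]
wrist_force: [-1.0, 1.2, 3.8]
opening: 0.0092
```

Emit:
drive_tool(
  plan=[
    [0,[0,0,0.005],0],
    [0,[0,0,0.01],0],
    [0,[0,0,0.02],0],
    [0,[0,0,0.025],0],
    [0,[0,0,0.025],0],
    [0,[0,0,0.015],0],
    [0,[0,0,0],0],
  ],
)

```text
time: 3.58
ee_pos: [0.4468, -0.0444, 0.2112]
tcp_rot: [180.0, -0.1, -0.8]
wrist_force: [-1.1, -0.5, -0.2]
opening: 0.0095
```

```bash
cat > look.py <<'E'
import sys
from h import *
from workcell import monitor
tag=sys.argv[1]
for n in sys.argv[2:]:
    o=monitor.get_obs()
    if n=='wrist': np.save(f'pics/{tag}pose.npy',np.r_[o['ee_pos'],o['tcp_rot']])
    p,d=eyes.camera(n);cv2.imwrite(f'pics/{tag}_{n}.png',p[:,:,::-1]);np.save(f'pics/{tag}_{n}d.npy',d);np.save(f'pics/{tag}_{n}rgb.npy',p)
o=monitor.get_obs();print(o['time'],o['ee_pos'].round(4),o['tcp_rot'].round(2),o['q'].round(1),o['wrist_force'].round(2),o['torque'].round(3),o['opening'])
E
python3 look.py a wrist scene
```

```text
3.675 [ 0.4463 -0.0443  0.2096] [-1.7999e+02  5.0000e-02 -8.3000e-01] [ -5.7  -9.5  -8.8  90.8   0.  175.2] [ 0.22  0.01 -1.92] [0.017 0.012 0.052] 0.00893439948335569
```

View pics/a_scene.png

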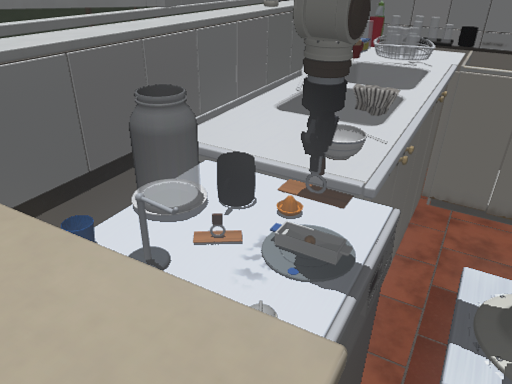

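View pics/a_wrist.png

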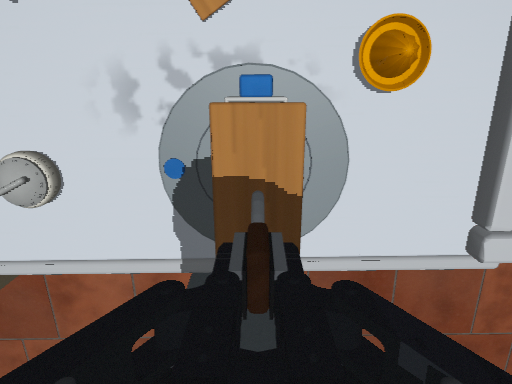

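The lid is held: the plate is at scene (316,192) and level, and the dish below is open with the ball in its middle at (310,241). Next I measure how the lid sits in the gripper.

```bash
python3 - <<'E'
from h import *
pose=np.load('pics/apose.npy');d=np.load('pics/a_wristd.npy');p=np.load('pics/a_wristrgb.npy');X=wxyz(d,pose)
print(pose)
m=(X[...,2]>.135)&(X[...,2]<.152)&(abs(X[...,1]+.04)<.05);q=X[m];print(m.sum(),np.median(q,0),rect(q),q.min(0),q.max(0))
for xa in np.arange(.44,.525,.01):
    k=q[(q[:,0]>xa)&(q[:,0]<xa+.01)]
    if len(k): print(xa.round(2),np.median(k[:,2]).round(4),k[:,1].min().round(4),k[:,1].max().round(4))
E
```

```text
[ 4.46817687e-01 -4.43714408e-02  2.11199669e-01  1.79992133e+02
 -9.07921833e-02 -8.29583733e-01]
11841 [ 0.48056758 -0.04467148  0.14523866] (array([467.2, -44.4]), 98.7, 56.2, -0.82) [ 0.41827905 -0.0730265   0.14225706] [ 0.51691912 -0.01572194  0.14808588]
0.44 0.1453 -0.0721 -0.0162
0.45 0.1452 -0.0719 -0.0162
0.46 0.1453 -0.0724 -0.0164
0.47 0.1453 -0.0726 -0.0166
0.48 0.1452 -0.0727 -0.0167
0.49 0.1453 -0.0728 -0.0166
0.5 0.1452 -0.073 -0.017
0.51 0.1451 -0.0726 -0.0175
```

The lid sits square: centre at TCP xy and eye centre about 47.5 mm below the TCP. I'll turn it to yaw 83 and go to the pre-insertion point, 125 mm out from the post.

Emit:
drive_tool(
  plan=[
    [0,[0.007,0.01,-0.009],4.2],
    [0,[0.015,0.023,0],9],
    [0,[0.015,0.023,0],9],
    [0,[0.016,0.024,0],9],
    [0,[0.017,0.025,0],9.5],
    [0,[0.017,0.025,0],9.5],
    [0,[0.017,0.025,0],9.5],
    [0,[0.016,0.024,0],9.5],
    [0,[0.015,0.022,0],9],
    [0,[0.0085,0.0135,0],5.6],
  ],
)

```text
time: 4.92
ee_pos: [0.5899, 0.1711, 0.1994]
tcp_rot: [-179.9, 0.1, 83.2]
wrist_force: [0.1, -0.3, -1.0]
opening: 0.0093
```

Emit:
drive_tool(
  plan=[
    [0,[0,0,0],0],
  ],
)

```text
time: 5.05
ee_pos: [0.5897, 0.1707, 0.1995]
tcp_rot: [-179.9, 0.1, 83.0]
wrist_force: [0.1, 0.4, 0.1]
opening: 0.0091
```

```bash
python3 look.py b wrist scene top; python3 - <<'E'
import cv2
a=cv2.imread('pics/b_scene.png')[120:270,90:290];b=cv2.imread('pics/b_top.png')[80:230,150:350]
cv2.imwrite('pics/b_c.png',cv2.resize(cv2.hconcat([a,b]),None,fx=2,fy=2,interpolation=cv2.INTER_CUBIC))
E
```

```text
5.2 [0.5894 0.1696 0.2008] [-1.7994e+02  3.0000e-02  8.2840e+01] [ 16.1  13.1  13.4  90.4  -0.  113.2] [ 0.66  0.72 -0.13] [ 0.014 -0.025 -0.03 ] 0.008971585624643761
```

View pics/b_c.png

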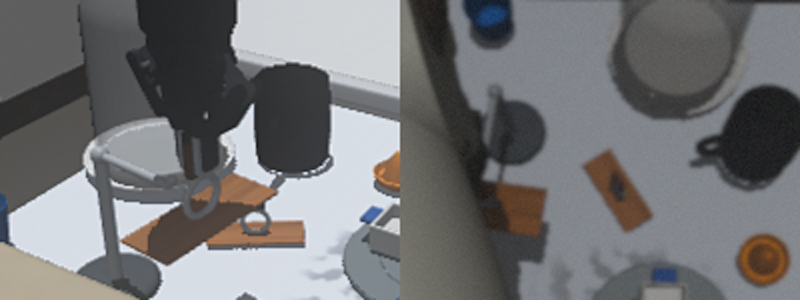

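View pics/b_wrist.png

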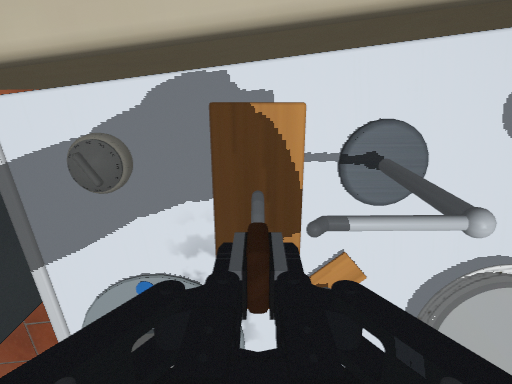

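The wrist view shows the peg from its ball (480,222) to its bent tip (318,228), pointing at the ring near (258,215). I'll measure its line from this view.

```bash
python3 - <<'E'
from h import *
pose=np.load('pics/bpose.npy');d=np.load('pics/b_wristd.npy');X=wxyz(d,pose);print(pose)
v,u=np.mgrid[0:384,0:512]
m=(u>305)&(X[...,2]>.13)&(X[...,2]<.175)&(v<245)&(v>200)
q=X[m];print(m.sum(),q.min(0),q.max(0))
for xa in np.arange(.6,.74,.01):
    k=q[(q[:,0]>=xa)&(q[:,0]<xa+.01)]
    if len(k): print(xa.round(2),len(k),np.median(k,0).round(4),k[:,1].min().round(4),k[:,1].max().round(4),k[:,2].max().round(4))
s=q[(q[:,0]>.63)&(q[:,0]<.695)];f=cv2.fitLine(s[:,:2].astype(np.float32),cv2.DIST_HUBER,0,.01,.01).ravel();print(f,np.degrees(np.arctan2(f[1],f[0])))
# lid plate
m=(X[...,2]>.125)&(X[...,2]<.145)&(u<310);q=X[m];print('lid',np.median(q,0),rect(q))
E
```

```text
[ 5.89705332e-01  1.70745124e-01  1.99524172e-01 -1.79869845e+02
  5.53814008e-02  8.29938954e+01]
3625 [0.61719147 0.14978876 0.13011369] [0.722782   0.17341689 0.16397324]
0.61 65 [0.6188 0.1698 0.1612] 0.1657 0.1728 0.1639
0.62 278 [0.6245 0.1707 0.1599] 0.1648 0.1734 0.164
0.63 269 [0.6351 0.1688 0.1545] 0.1633 0.1724 0.1568
0.64 273 [0.645  0.1679 0.1545] 0.1621 0.171 0.1564
0.65 287 [0.655  0.1667 0.1543] 0.1611 0.1698 0.1565
0.66 284 [0.6649 0.1654 0.1544] 0.1597 0.1689 0.1569
0.67 287 [0.675  0.1642 0.1542] 0.1583 0.1679 0.1565
0.68 281 [0.6849 0.1629 0.1545] 0.157 0.1666 0.1565
0.69 281 [0.695  0.1619 0.1543] 0.1556 0.1653 0.1563
0.7 455 [0.7078 0.1601 0.154 ] 0.1515 0.165 0.1581
0.71 813 [0.7135 0.1626 0.1559] 0.1498 0.1671 0.1612
0.72 52 [0.7209 0.1613 0.1569] 0.155 0.1656 0.1583
[ 0.99288535 -0.11907447  0.6627757   0.1653193 ] -6.8386903
lid [0.57670191 0.27916349 0.13159577] (array([534.7, 203. ]), 190.9, 174.6, 82.85)
```

Emit:
drive_tool(
  plan=[
    [0,[0,0.001,0.001],0.2],
    [0,[0.009,-0.001,0],0],
    [0,[0.01,-0.001,0],0],
    [0,[0.01,-0.001,0],0],
    [0,[0.01,-0.001,0],0],
    [0,[0.01,-0.001,0],0],
    [0,[0.01,-0.001,0],0],
    [0,[0.009,-0.001,0],0],
    [0,[0.0055,-0.0005,0],0],
    [0,[0,0,0],0],
  ],
)

```text
time: 6.45
ee_pos: [0.6637, 0.1636, 0.202]
tcp_rot: [-180.0, 0.0, 83.2]
wrist_force: [-0.2, -0.0, -1.1]
opening: 0.0093
```

```bash
python3 look.py c wrist scene; python3 - <<'E'
import cv2
a=cv2.imread('pics/c_scene.png')[150:270,90:250];b=cv2.imread('pics/c_wrist.png')
cv2.imwrite('pics/c_c.png',cv2.resize(a,None,fx=4,fy=4,interpolation=cv2.INTER_CUBIC))
E
```

```text
6.55 [0.6633 0.1637 0.2023] [-179.99    0.     83.17] [ 13.9  23.4  26.6  93.1   0.  110.7] [-0.07 -0.15 -0.54] [0.064 0.012 0.045] 0.009359524143554981
```

View pics/c_c.png

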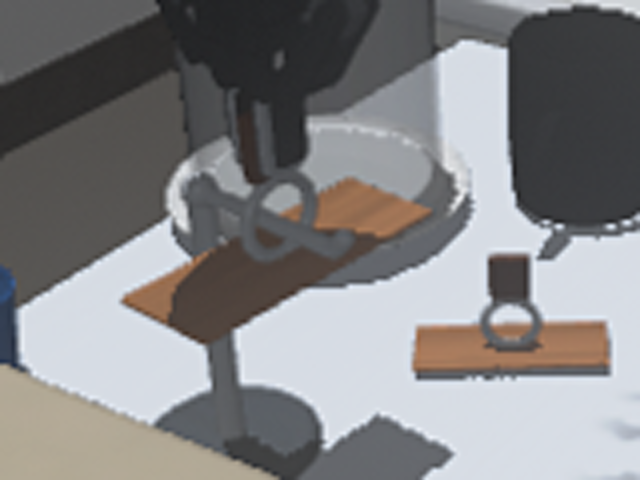

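View pics/c_wrist.png

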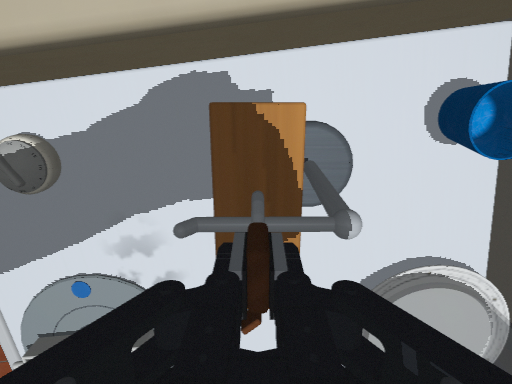

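The peg (wrist row 224, from 180 to 348) passes through the ring at column 258, and no contact force shows. I'll lower until the ring seats.

Emit:
drive_tool(
  plan=[
    [0,[0,0,-0.005],0],
    [0,[0,0,-0.005],0],
    [0,[0,0,-0.003],0],
    [0,[0,0,-0.001],0],
    [0,[0,0,0],0],
  ],
)

```text
time: 7.18
ee_pos: [0.6634, 0.1637, 0.1883]
tcp_rot: [-180.0, 0.0, 83.2]
wrist_force: [1.2, 0.7, -0.7]
opening: 0.0091
```

Emit:
drive_tool(
  plan=[
    [0,[0,0,-0.001],0],
    [0,[0,0,0],0],
  ],
)

```text
time: 7.42
ee_pos: [0.6635, 0.1637, 0.1876]
tcp_rot: [180.0, -0.0, 83.2]
wrist_force: [-0.0, 0.5, 0.1]
opening: 0.009
```

Emit:
drive_tool(
  plan=[
    [0,[0,0,-0.001],0],
    [0,[0,0,0],0],
  ],
)

```text
time: 7.68
ee_pos: [0.6635, 0.1637, 0.1873]
tcp_rot: [179.9, -0.0, 83.2]
wrist_force: [-0.3, -1.3, 6.0]
opening: 0.0091
```

The ring is seated: 6 N of contact at TCP z 0.1873, against 0.1865 expected. I'll open part-way, then go straight up.

Emit:
drive_tool(
  plan=[
    [0.15,[0,0,0],0],
    [0.2,[0,0,0],0],
    [0.3,[0,0,0],0],
    [0.3,[0,0,0],0],
    [0.3,[0,0,0],0],
    [0.3,[0,0,0],0],
  ],
)

```text
time: 8.43
ee_pos: [0.6634, 0.1637, 0.1863]
tcp_rot: [-180.0, -0.0, 83.2]
wrist_force: [-0.3, 0.2, -0.0]
opening: 0.0253
```

```bash
python3 look.py d wrist scene; python3 - <<'E'
import cv2
a=cv2.imread('pics/d_scene.png')[150:270,90:250];b=cv2.imread('pics/d_wrist.png')[80:320,140:440]
cv2.imwrite('pics/d_c.png',cv2.hconcat([cv2.resize(a,(400,300),interpolation=cv2.INTER_CUBIC),cv2.resize(b,(375,300))]))
E
```

```text
8.525 [0.6634 0.1637 0.1863] [-180.      0.     83.17] [ 13.9  23.2  24.4  91.3   0.  110.7] [ 0.57  0.23 -0.44] [-0.039  0.001  0.013] 0.025841712328387046
```

View pics/d_c.png

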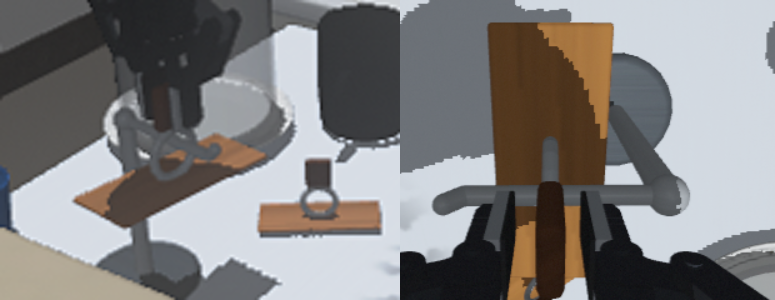

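The lid hangs on the peg, level, with both pads clear of it. I'll go straight up, then back over the dish.

Emit:
drive_tool(
  plan=[
    [0.3,[0,0,0.008],0],
    [0.3,[0,0,0.015],0],
    [0.3,[0,0,0.02],0],
    [0.3,[0,0,0.02],0],
    [0.4,[0,0,0.02],0],
    [0.5,[-0.01,-0.01,0],-5],
    [0.7,[-0.022,-0.022,0],-9.5],
    [0.9,[-0.024,-0.026,0],-9.5],
    [1,[-0.026,-0.026,0],-9.5],
    [1,[-0.026,-0.026,0],-9.5],
  ],
)

```text
time: 9.78
ee_pos: [0.5547, 0.053, 0.2707]
tcp_rot: [179.9, -0.1, 39.9]
wrist_force: [1.2, 0.5, 0.6]
opening: 0.0854
```

Emit:
drive_tool(
  plan=[
    [1,[-0.026,-0.026,0],-9.5],
    [1,[-0.026,-0.026,0],-9.5],
    [1,[-0.026,-0.026,0],-9.5],
    [1,[-0.021,-0.014,0],-8.5],
    [1,[-0.0096,-0.0041,0],-4.1],
    [1,[0,0,0],0],
  ],
)

```text
time: 10.52
ee_pos: [0.4466, -0.0427, 0.2709]
tcp_rot: [180.0, -0.1, -0.9]
wrist_force: [-0.4, -0.4, 0.4]
opening: 0.0855
```

```bash
python3 look.py e wrist scene
```

```text
10.625 [ 0.4472 -0.0423  0.2701] [ 1.8e+02 -8.0e-02 -8.3e-01] [ -5.4  -8.4  -1.1  97.2   0.  175.4] [ 0.37  0.38 -0.24] [ 0.011  0.02  -0.028] 0.08546375837805223
```

View pics/e_scene.png

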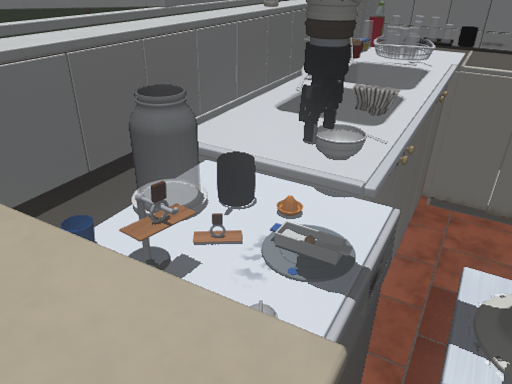

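View pics/e_wrist.png

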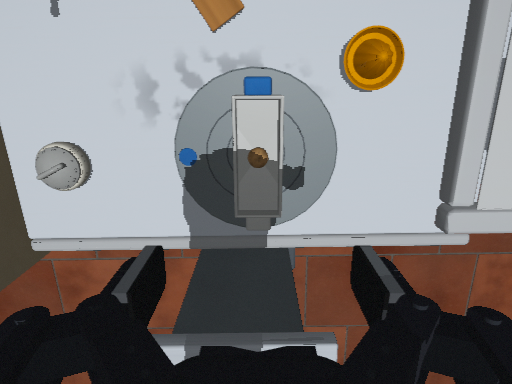

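The lid hangs level on the peg at scene (158,220). In the wrist view the open dish is at (258,155), the ball in its middle at (258,157), the blue lug at (258,86). I'll measure the dish once more before gripping.

```bash
python3 - <<'E'
from h import *
pose=np.load('pics/epose.npy');d=np.load('pics/e_wristd.npy');p=np.load('pics/e_wristrgb.npy');X=wxyz(d,pose);print(pose)
hsv=cv2.cvtColor(p,cv2.COLOR_RGB2HSV)
reg=(X[...,0]>.33)&(X[...,0]<.56)&(abs(X[...,1]+.04)<.06)
m=reg&(X[...,2]>.0355)&(X[...,2]<.047);print('rim',m.sum(),np.median(X[m],0),rect(X[m]))
m=reg&(X[...,2]>.027)&(X[...,2]<.047);print('dish+lugs',rect(X[m]))
m=(hsv[...,0]>100)&(hsv[...,0]<125)&(hsv[...,1]>130)&(X[...,0]>.3)&(X[...,0]<.6)&(abs(X[...,1])<.2)
k,l,s,c=cv2.connectedComponentsWithStats(m.astype(np.uint8))
for i in range(1,k):
    if s[i,4]>20: print('blue',s[i,4],c[i],X[l==i].mean(0).round(4))
m=(hsv[...,0]>5)&(hsv[...,0]<20)&(hsv[...,1]>110)&reg&(abs(X[...,0]-.45)<.04)
print('ball',m.sum(),X[m].mean(0),X[m].min(0),X[m].max(0))
m=(X[...,2]>.002)&(X[...,2]<.012)&(X[...,0]>.3)&(X[...,0]<.6)&(abs(X[...,1]+.04)<.13)
l,s=cv2.connectedComponentsWithStats(m.astype(np.uint8))[1:3]
i=1+np.argmax(s[1:,4]);q=X[l==i];print('trivet',cv2.fitEllipse(cv2.convexHull((q[:,:2]*1000).astype(np.float32))))
E
```

```text
[ 4.46636364e-01 -4.26665519e-02  2.70900899e-01  1.79993564e+02
 -1.34822776e-01 -9.39266824e-01]
rim 2184 [ 0.45354499 -0.04242144  0.03919678] (array([447.1, -42.5]), 174.9, 56.0, -0.78)
dish+lugs (array([447.4, -42.5]), 176.5, 56.0, -0.78)
blue 497 [257.52716298  85.51509054] [ 0.5259 -0.0441  0.038 ]
blue 246 [187.58130081 156.46747967] [0.4454 0.0422 0.0104]
ball 451 [ 0.44871269 -0.04199258  0.12038295] [ 0.43569941 -0.09829024  0.02760181] [0.46548064 0.01876961 0.3344282 ]
trivet ((447.1047058105469, -40.384796142578125), (199.6469268798828, 200.77200317382812), 164.14239501953125)
```

Dish centre (0.447, -0.0425), yaw -0.8, and the TCP is already over it. The trivet centre is (0.447, -0.0404), consistent with before. I'll descend astride the long walls and close slowly.

Emit:
drive_tool(
  plan=[
    [1,[0,0,-0.03],0],
    [1,[0,0,-0.05],0],
    [1,[0,0,-0.05],0],
    [1,[0,0,-0.05],0],
    [1,[0,0,-0.03],0],
    [1,[0,0,-0.015],0],
    [1,[0,0,-0.01],0],
    [1,[0,0,-0.004],0],
    [0.85,[0,0,0],0],
    [0.8,[0,0,0],0],
  ],
  grip_force=35,
)

```text
time: 11.88
ee_pos: [0.4473, -0.0425, 0.0311]
tcp_rot: [180.0, -0.1, -0.9]
wrist_force: [0.6, -0.2, -0.4]
opening: 0.0682
```

```bash
python3 look.py f wrist scene;python3 - <<'E'
import cv2
a=cv2.imread('pics/f_scene.png')[180:300,220:380];b=cv2.imread('pics/f_wrist.png')[80:384,60:460]
cv2.imwrite('pics/f_c.png',cv2.hconcat([cv2.resize(a,(400,300),interpolation=cv2.INTER_CUBIC),cv2.resize(b,(395,300))]))
E
```

```text
11.975 [ 0.4472 -0.0425  0.0309] [ 1.8e+02 -6.0e-02 -9.3e-01] [ -5.4  -7.2 -26.6  70.5   0.  175.5] [-0.61 -0.8   0.02] [ 0.05   0.043 -0.062] 0.0683932920883078
```

View pics/f_c.png

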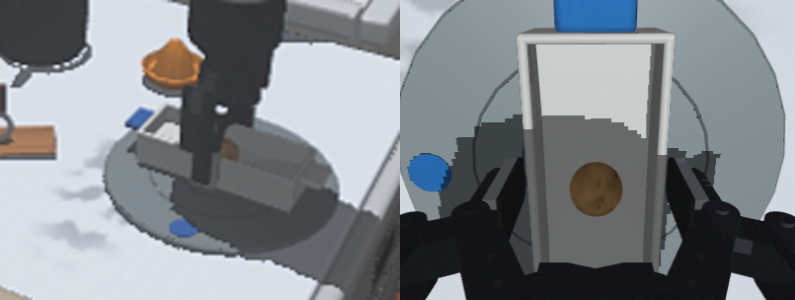

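The jaws are astride the walls with similar clearance on both sides, and the ball is in the middle. I'll close in small steps.

Emit:
drive_tool(
  plan=[
    [0.74,[0,0,0],0],
    [0.71,[0,0,0],0],
    [0.69,[0,0,0],0],
    [0.67,[0,0,0],0],
    [0.66,[0,0,0],0],
    [0.65,[0,0,0],0],
    [0.6,[0,0,0],0],
    [0.4,[0,0,0],0],
    [0.3,[0,0,0],0],
    [0.3,[0,0,0],0],
  ],
  grip_force=40,
)

```text
time: 13.22
ee_pos: [0.4469, -0.0424, 0.0305]
tcp_rot: [180.0, -0.0, -0.9]
wrist_force: [-1.7, 0.1, 5.8]
opening: 0.0555
```

```bash
python3 look.py g wrist scene;python3 - <<'E'
import cv2
a=cv2.imread('pics/g_scene.png')[180:300,220:380];b=cv2.imread('pics/g_wrist.png')[80:384,60:460]
cv2.imwrite('pics/g_c.png',cv2.hconcat([cv2.resize(a,(400,300),interpolation=cv2.INTER_CUBIC),cv2.resize(b,(395,300))]))
E
```

```text
13.325 [ 0.4469 -0.0424  0.0305] [ 1.8e+02 -2.0e-02 -9.3e-01] [ -5.4  -7.2 -26.6  70.5  -0.  175.5] [-0.92 -1.1   5.03] [-0.062  0.263  0.026] 0.05577739181970864
```

View pics/g_c.png

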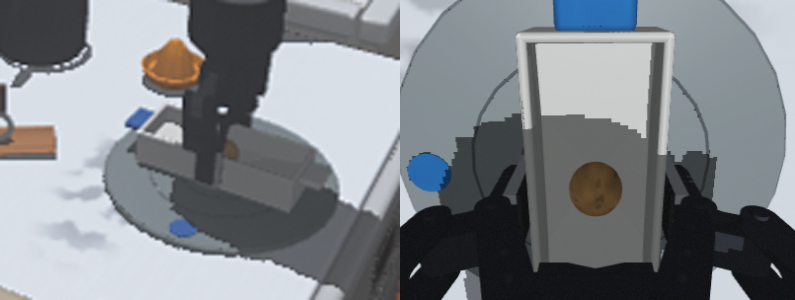

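It's gripped at 55.6 mm with the ball untouched. Now a smooth straight lift of 120 mm.

Emit:
drive_tool(
  plan=[
    [0.3,[0,0,0.001],0],
    [0.3,[0,0,0.002],0],
    [0.3,[0,0,0.004],0],
    [0.3,[0,0,0.007],0],
    [0.3,[0,0,0.01],0],
    [0.3,[0,0,0.012],0],
    [0.3,[0,0,0.013],0],
    [0.3,[0,0,0.013],0],
    [0.3,[0,0,0.013],0],
    [0.3,[0,0,0.013],0],
  ],
)

```text
time: 14.58
ee_pos: [0.4468, -0.0424, 0.1192]
tcp_rot: [-180.0, -0.0, -0.9]
wrist_force: [-0.2, 0.4, -1.9]
opening: 0.0551
```

Emit:
drive_tool(
  plan=[
    [0.3,[0,0,0.012],0],
    [0.3,[0,0,0.009],0],
    [0.3,[0,0,0.006],0],
    [0.3,[0,0,0.003],0],
    [0.3,[0,0,0.0015],0],
    [0.3,[0,0,0.0005],0],
    [0.3,[0,0,0],0],
    [0.3,[0,0,0],0],
  ],
)

```text
time: 15.58
ee_pos: [0.4467, -0.0424, 0.1501]
tcp_rot: [-180.0, 0.0, -0.9]
wrist_force: [0.1, 0.3, -2.3]
opening: 0.0554
```

```bash
python3 look.py i wrist scene;python3 - <<'E'
import cv2
a=cv2.imread('pics/i_scene.png')[120:300,180:420];b=cv2.imread('pics/i_wrist.png')[80:384,60:460]
cv2.imwrite('pics/i_c.png',cv2.hconcat([cv2.resize(a,(400,300),interpolation=cv2.INTER_CUBIC),cv2.resize(b,(395,300))]))
E
```

```text
15.675 [ 0.4467 -0.0424  0.1502] [-1.8e+02  1.0e-02 -9.3e-01] [ -5.4  -9.7 -15.5  84.2  -0.  175.5] [-0.48 -0.83 -1.06] [-0.     0.075  0.024] 0.055716545446440134
```

View pics/i_c.png

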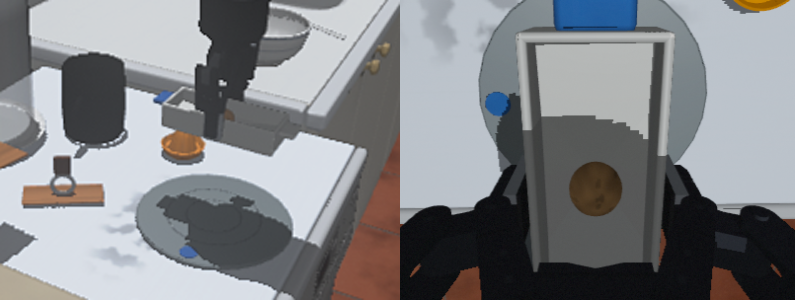

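The lift is clean: wrist yaw and level are unchanged and the ball is still centred at crop (595,188). I'll check the level from depth, then make the quarter turn of 92.2°, from yaw -0.9 to the trivet's +y at about 91.3°.

```bash
cat > dish.py <<'E'
import sys
from h import *
t=sys.argv[1];pose=np.load(f'pics/{t}pose.npy');d=np.load(f'pics/{t}_wristd.npy');p=np.load(f'pics/{t}_wristrgb.npy');X=wxyz(d,pose)
hsv=cv2.cvtColor(p,cv2.COLOR_RGB2HSV);v,u=np.mgrid[0:384,0:512]
z0=pose[2]-.0305
m=(X[...,2]>z0+.037)&(X[...,2]<z0+.044)&(v<345)&(u>165)&(u<345)
m=cv2.morphologyEx(m.astype(np.uint8),cv2.MORPH_OPEN,np.ones((2,2)))>0
l,s=cv2.connectedComponentsWithStats(m.astype(np.uint8))[1:3];i=1+np.argmax(s[1:,4]);q=X[l==i]
A=np.c_[q[:,:2]-pose[:2],np.ones(len(q))];c=np.linalg.lstsq(A,q[:,2],rcond=None)[0]
print('rim n',len(q),'slopes deg',np.degrees(c[:2]).round(2),'z',c[2].round(4),rect(q))
m=(hsv[...,0]>100)&(hsv[...,0]<125)&(hsv[...,1]>130)
k,l,s,c=cv2.connectedComponentsWithStats(m.astype(np.uint8))
for i in range(1,k):
    if s[i,4]>40: print('blue',s[i,4],c[i].round(0),X[l==i].mean(0).round(4))
m=(hsv[...,0]>5)&(hsv[...,0]<22)&(hsv[...,1]>110)&(abs(u-256)<50)&(abs(v-268)<50)
print('ball px',u[m].mean().round(1),v[m].mean().round(1),m.sum())
E
python3 dish.py g; python3 dish.py i
```

```text
rim n 7499 slopes deg [1.38 2.1 ] z 0.0389 (array([456.5, -45.9]), 136.6, 74.6, -4.17)
blue 4776 [257.  82.] [ 0.5264 -0.0437  0.0369]
blue 1321 [ 89. 254.] [0.4454 0.0426 0.0078]
ball px 257.8 271.2 2253
rim n 7477 slopes deg [44.16 28.97] z 0.131 (array([-20.5, -81.9]), 1081.0, 283.9, 12.8)
blue 4772 [257.  82.] [ 0.5263 -0.0437  0.1567]
blue 487 [159. 185.] [0.4454 0.0424 0.0084]
ball px 257.7 271.1 2259
```

Emit:
drive_tool(
  plan=[
    [0.3,[0,0,0],0.5],
    [0.3,[0,0,0],1.5],
    [0.3,[0,0,0],3],
    [0.3,[0,0,0],4.5],
    [0.3,[0,0,0],5.5],
    [0.3,[0,0,0],6],
    [0.3,[0,0,0],6],
    [0.3,[0,0,0],6],
    [0.3,[0,0,0],6],
    [0.3,[0,0,0],6],
  ],
)

```text
time: 16.92
ee_pos: [0.4468, -0.0424, 0.1503]
tcp_rot: [-180.0, 0.0, 44.3]
wrist_force: [-0.5, 0.6, -2.3]
opening: 0.0555
```

Emit:
drive_tool(
  plan=[
    [0.3,[0,0,0],6],
    [0.3,[0,0,0],6],
    [0.3,[0,0,0],6],
    [0.3,[0,0,0],6],
    [0.3,[0,0,0],6],
    [0.3,[0,0,0],5.5],
    [0.3,[0,0,0],4.5],
    [0.3,[0,0,0],3.5],
    [0.3,[0,0,0],2.2],
    [0.3,[0,0,0],1.2],
  ],
)

```text
time: 18.18
ee_pos: [0.4468, -0.0424, 0.1503]
tcp_rot: [180.0, 0.0, 91.1]
wrist_force: [0.6, 0.1, -1.8]
opening: 0.0557
```

Emit:
drive_tool(
  plan=[
    [0.3,[0,0.0003,0],0.3],
    [0.3,[0,0.0005,0],0],
    [0.3,[0,0.0006,0],0],
    [0.3,[0,0.0004,0],0],
    [0.3,[0,0.0002,0],0],
    [0.3,[0,0,0],0],
  ],
)

```text
time: 18.92
ee_pos: [0.4468, -0.0404, 0.1503]
tcp_rot: [-180.0, -0.0, 91.3]
wrist_force: [0.8, -0.4, -1.4]
opening: 0.0551
```

```bash
python3 look.py j wrist scene top;python3 dish.py j;python3 - <<'E'
import cv2
a=cv2.imread('pics/j_scene.png')[120:300,180:420];b=cv2.imread('pics/j_wrist.png')[80:384,60:460]
cv2.imwrite('pics/j_c.png',cv2.hconcat([cv2.resize(a,(400,300),interpolation=cv2.INTER_CUBIC),cv2.resize(b,(395,300))]))
E
```

```text
19.075 [ 0.4468 -0.0404  0.1503] [-180.      0.     91.27] [ -5.2  -9.8 -15.5  84.2  -0.   83.6] [-0.39  0.25 -2.2 ] [-0.004  0.075 -0.028] 0.055308498109310225
rim n 7512 slopes deg [-18.23  10.71] z 0.1513 (array([470.6, -90.3]), 242.1, 141.0, 80.29)
blue 4784 [257.  82.] [0.4461 0.0379 0.1567]
ball px 257.7 271.1 2253
```

View pics/j_c.png

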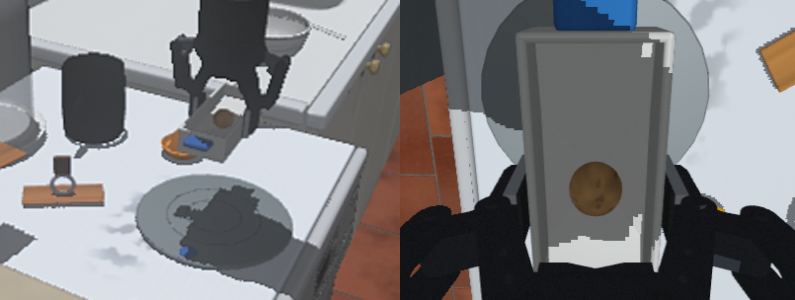

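View pics/j_scene.png

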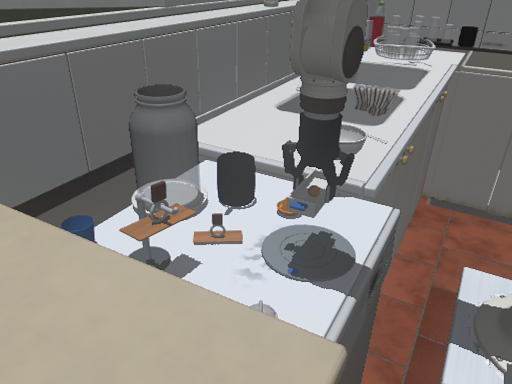

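The turn is done: blue lug at (0.446, 0.038), ball pixel unchanged at (257.7, 271.1). My rim-plane fit was contaminated by the fingers, so I'll redo the level check on clean rim pixels.

```bash
python3 - <<'E'
from h import *
for t in 'gij':
    pose=np.load(f'pics/{t}pose.npy');d=np.load(f'pics/{t}_wristd.npy');X=wxyz(d,pose)
    L=(X-pose[:3])@Ro.from_euler('z',pose[5],degrees=True).as_matrix()  # dish axes: x to blue end
    m=(abs(L[...,0])<.071)&(abs(L[...,1])<.0285)&(abs(L[...,1])>.0235)&(L[...,0]>.015)&(abs(L[...,2]-.0095)<.005)
    q=L[m];c=np.linalg.lstsq(np.c_[q[:,:2],np.ones(len(q))],q[:,2],rcond=None)[0]
    print(t,len(q),'slope along/across deg',np.degrees(c[:2]).round(2),'rim z',(c[2]+pose[2]).round(4))
d=np.load('pics/j_scened.npy');X=xyz('scene',d);p=np.load('pics/j_scenergb.npy')
q=X[(X[...,2]>.1)&(X[...,2]<.127)&(X[...,0]>.6)&(X[...,0]<.73)&(X[...,1]>.06)&(X[...,1]<.28)]
print('lid plate',len(q),np.median(q,0).round(4),rect(q))
E
```

```text
g 3034 slope along/across deg [0.07 0.68] rim z 0.0401
i 3033 slope along/across deg [0.03 0.66] rim z 0.1598
j 3031 slope along/across deg [0.04 0.7 ] rim z 0.1599
lid plate 1198 [0.6607 0.1759 0.1213] (array([664.1, 186.7]), 185.8, 128.0, 89.88)
```

Dish tilt is the same as on the trivet (0.04° along, and the same 0.7° camera bias across). It was raised 119.8 mm, and the lid plate hangs at z 0.121 (expected 0.1205). Handing in.

```bash
python3 -c "
from workcell import job
print(job.job_done())"
```

```text
the job is handed in; nothing more can be done
None
```

The job is done and handed in at about 19 s of the 61 s allowed. The lid from the dish hangs by its ring on the peg, released. The dish is held still above the trivet with its blue end toward the blue mark.

**Lid:** I took the one on the dish, which measured 140 x 56 mm; the loose one measured about 101 x 37 mm. It seated at 6 N. After release its plate was at z 0.121 m (0.1205 expected), about level in the picture.

**Dish:** I gripped it across its long sides at 40 N, lifted it straight up 119.8 mm and only then turned it 92.2° anticlockwise to yaw 91.3°. I then moved it 2 mm sideways to centre it over the trivet.

**Last checks:**
- The tilt reading was the same before and after the lift and turn: 0.04° along the length, and a constant 0.7° across that also showed on the trivet, so I took it as camera error.
- The ball stayed at the same pixel in the wrist camera throughout.
- The blue lug measured at (0.446, 0.038) and the mark at (0.445, 0.042). About 3 mm of that 4–5 mm gap comes from the given 80 and 83 mm distances.
- I did not move near the bystanders and they looked unmoved in the pictures, but I did not measure them again.

**Check that failed:** my first rim-plane fit for the level picked up the fingers and gave nonsense. I redid it on clean rim pixels, which gave the tilt figures above.

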